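# Line up the violet paints by shade for marbling

## Robot

A 6-joint arm with a two-finger parallel gripper is mounted at the origin on the work surface. World frame = base frame: x ahead of the robot, y to its left, z up, the work surface at z = 0. Lengths are in m, angles in degrees, forces in N, time in s.
With the tool pointing down it reaches from about 0.35 to 0.875 m from the base axis. Payload 4.2 kg.
Tool frame: the origin (TCP) lies midway between the tips of the shut fingers; the grasp point (between the pads) lies 19 mm behind it; z points along the fingers, y is the line along which they close (so a half turn about z gives the same grasp; the last joint's range is limited). The gripper opens to 87 mm and grips with 3 to 60 N. Pads are 19 mm wide; open, the fingers measure 117 mm over their backs; the gripper's body (75 mm by 190 mm) begins 51 mm behind the grasp point.
Start: joints at [78.071, 22.042, 0.453, 0, -68.411, -14.817], TCP at [0.281, 0.558, 0.223] pointing down, gripper open.
Joint ranges: [-179.83, 179.83], [-69.29, 118.12], [-61.27, 80.66], [-181.25, 117.63], [-171.15, -9.14], [-177.46, 177.46]. Speed limits (degrees/s): [159.86, 159.86, 180, 180, 180, 180].

## Interface

Orientations are given as [roll, pitch, yaw] about the fixed x, y, z axes, in that order (R = Rz(yaw) Ry(pitch) Rx(roll)).
In Python, from workcell import env gives the robot as it stands. The module is installed in compiled form; this text tells all that it offers. Calls block until the motion is done:
- env.goto(position, orientation): joint-space move of the TCP to a pose.
- env.move_straight(position, rotation=None, rate=0.15, force_limit=None): straight line of the TCP; rotation=None keeps the orientation; rate is the mean speed in m/s. With force_limit (N) it stops when the force on the tool has changed by that much, and returns True; else False.
- env.set_joints(angles): joint-space move.
- env.gripper_to(opening, grasp_force=None): opening from 0.0 (shut) to 1.0 (fully open); grasp_force is the grip in N (None keeps the last); returns when the fingers have stopped.
- env.dwell(seconds).
- env.inverse_kinematics(position, orientation): joint angles nearest the present ones, or None.
- env.read_state(): the state.
- env.grab_frame(name): name is "side" or "top"; returns a dict with "image" (384x512x3 uint8, blue, green, red), "fx", "fy", "cx", "cy" (pixels), "D" ([k1, k2, p1, p2, k3] as OpenCV has them; the pictures are not rectified), "position" and "orientation" of the camera in the world. Camera axes: x right, y up, looking along -z (the intrinsics and any distortion apply to the point x, -y, -z); pixel columns grow to the right and rows downward; lengths in m; the calibration is good to about 2 mm. A picture is of the moment at which its call begins. There is no depth.
A pose or a line that the arm cannot do raises env.Unreachable and nothing moves.
- env.close_job(): hands the job in; it is judged then, once.
Trained networks look in a picture, given as the dict that the camera call returned (one of the last four; its "shot" number tells which), for a name from the list of things; names that differ only in an ending like _2 or _b are one class to them, and where a whole thing is asked for, a point or a joint stands for the part that bears it (a point fixed in the world has none). Each returns a list of dicts, best first, with "score" (0 to 1); they miss things now and then, are a little off and sometimes report something else, mostly with a low value. They report only what shows in the picture. A call takes as long as a camera call. They do not tell look-alikes from the thing itself.
- env.search_frame(picture, thing): "xyz" ([x, y, z] in m, in world coordinates, good to about 4 mm: the middle of the surface that is visible of it).
- env.trace(picture, thing): "mask" (384x512 bool, what is visible of it).
The state is a dict: "clock": time; "joint_positions": joint angles; "qvel": joint speeds; "joint_torque": joint torques, N m; "position": TCP position; "tool_rot": TCP orientation; "force": force on the tool from outside, world axes, zero at the start; "wrist_torque": the same for the moment, N m; "opening": opening from 0.0 (shut) to 1.0 (fully open); "finger_force": force on a finger pad.
Only numpy, scipy, OpenCV 4.12 (cv2) and the standard library are available. Lean on these libraries where they do the work, as an engineer would, in place of code of your own. Each camera call takes 0.05 s, during which the arm holds its last target. There are 200 camera calls.

## Task

Line up the four violet paint pots by shade on the four round marks of the wooden board, one upright in the middle of each mark: the palest on the white mark at one end, the darkest on the black mark at the other end, and the two between in order on the cork marks. Set each pot down gently rather than dropping it, and leave the green and the orange pot where they stand.

Things in the scene. Friction and masses are not known exactly. Their poses are not given: they have to be found in the camera images.
- pot_palest: Closed upright round paint pot: straight body 44 mm in diameter up to 44 mm high, then a lid 40 mm in diameter; 62 mm high in all; 80 to 170 g. It stands on the table at the start. Origin: centre of its underside; z up along the pot's axis, x and y of no meaning. Body and lid are very pale lilac: the palest of the four violets.
- pot_light: Closed upright round paint pot: straight body 44 mm in diameter up to 44 mm high, then a lid 40 mm in diameter; 62 mm high in all; 80 to 170 g. It stands on the table at the start. Origin: centre of its underside; z up along the pot's axis, x and y of no meaning. Body and lid are light violet: the second palest of the four violets.
- pot_dark: Closed upright round paint pot: straight body 44 mm in diameter up to 44 mm high, then a lid 40 mm in diameter; 62 mm high in all; 80 to 170 g. It stands on the table at the start. Origin: centre of its underside; z up along the pot's axis, x and y of no meaning. Body and lid are strong dark violet: the second darkest of the four violets.
- pot_darkest: Closed upright round paint pot: straight body 44 mm in diameter up to 44 mm high, then a lid 40 mm in diameter; 62 mm high in all; 80 to 170 g. It stands on the table at the start. Origin: centre of its underside; z up along the pot's axis, x and y of no meaning. Body and lid are blackish violet: the darkest of the four violets.
- mark_white: Fixed disc, 60 mm across, 3 mm thick, on the pale wooden board (80 x 390 x 10 mm, fixed); its top is 13 mm above the table. Origin: centre of its underside; z up, y along the board. The four discs form one straight row, 95 mm from centre to centre. White; at one end of the row (either end).
- mark_black: Fixed disc, 60 mm across, 3 mm thick, on the pale wooden board (80 x 390 x 10 mm, fixed); its top is 13 mm above the table. Origin: centre of its underside; z up, y along the board. The four discs form one straight row, 95 mm from centre to centre. Black; at the other end of the row.
- mark_a: Fixed disc, 60 mm across, 3 mm thick, on the pale wooden board (80 x 390 x 10 mm, fixed); its top is 13 mm above the table. Origin: centre of its underside; z up, y along the board. The four discs form one straight row, 95 mm from centre to centre. Brown cork; one of two alike in the middle, next to the white disc or next to the black one.
- mark_b: Fixed disc, 60 mm across, 3 mm thick, on the pale wooden board (80 x 390 x 10 mm, fixed); its top is 13 mm above the table. Origin: centre of its underside; z up, y along the board. The four discs form one straight row, 95 mm from centre to centre. Brown cork; the other of two alike in the middle, next to the white disc or next to the black one.
- pot_green: Closed upright round paint pot: straight body 44 mm in diameter up to 44 mm high, then a lid 40 mm in diameter; 62 mm high in all; 80 to 170 g. It stands on the table at the start. Origin: centre of its underside; z up along the pot's axis, x and y of no meaning. Body and lid are green: not part of the job, to be left where it stands, among the other pots.
- pot_orange: Closed upright round paint pot: straight body 44 mm in diameter up to 44 mm high, then a lid 40 mm in diameter; 62 mm high in all; 80 to 170 g. It stands on the table at the start. Origin: centre of its underside; z up along the pot's axis, x and y of no meaning. Body and lid are orange: not part of the job, to be left where it stands, among the other pots.
Mind the look-alikes: they are no part of the job. There is more than one size of the pot_darkest; the one meant has the size given above.

How it is judged (in metres and radians):
At the end, for the whole second after the job is handed in: Palest pot on the white disc, second palest on the cork disc beside it, second darkest on the next cork disc, darkest on the black disc: each axis within 14 mm of the disc centre, upright within 0.1 rad, underside on the disc (9 to 18 mm above the table), at rest and released (horizontal distance between pot_palest and mark_white below 0.014 m and horizontal distance between pot_darkest and mark_black below 0.014 m and ((horizontal distance between mark_white and mark_a below 0.14 m and horizontal distance between pot_light and mark_a below 0.014 m and horizontal distance between pot_dark and mark_b below 0.014 m) or (horizontal distance between mark_white and mark_a above 0.14 m and horizontal distance between pot_light and mark_b below 0.014 m and horizontal distance between pot_dark and mark_a below 0.014 m)) and angle between each of pot_palest, pot_light, pot_dark, pot_darkest's own z axis and vertical below 0.1 rad and height (world z) of pot_palest between 0.009 and 0.018 m and linear speed of each of pot_palest, pot_light, pot_dark, pot_darkest below 0.02 m/s and contact force between the fingers and pot_palest below 0.1 N and height (world z) of pot_light between 0.009 and 0.018 m and contact force between the fingers and pot_light below 0.1 N and height (world z) of pot_dark between 0.009 and 0.018 m and contact force between the fingers and pot_dark below 0.1 N and height (world z) of pot_darkest between 0.009 and 0.018 m and contact force between the fingers and pot_darkest below 0.1 N); the robot touches nothing.
It fails at once if the green or the orange pot is moved by more than 20 mm (distance of any of pot_green, pot_orange from where it was at the start of the episode above 0.02 m).
It fails at once if a violet pot is dropped: it is in the air, its underside more than 40 mm above the table, with nothing touching it ((height (world z) of pot_palest above 0.04 m and contact force between anything else and pot_palest below 0.01 N) or (height (world z) of pot_light above 0.04 m and contact force between anything else and pot_light below 0.01 N) or (height (world z) of pot_dark above 0.04 m and contact force between anything else and pot_dark below 0.01 N) or (height (world z) of pot_darkest above 0.04 m and contact force between anything else and pot_darkest below 0.01 N)).
It also fails if it takes over 102 s, if anything falls off the work surface, if the arm or the gripper's body presses on something with over 40 N, if the wrist force passes 120 N, or if a joint passes its speed limit or range.

## Working session

There is one attempt and no reset: what is moved stays moved. The work goes in short steps, each a Python script; the robot and the scene stay as the last script left them, time stands still between calls to the robot, and variables do not carry over. Pictures are saved under pics/ and viewed, at most 14 in all, crops included, and the job is handed in when it is done.

```bash
mkdir -p pics; python3 - <<'E'
from workcell import env
import cv2
T=env.grab_frame("top");S=env.grab_frame("side")
cv2.imwrite("pics/top0.png",T["image"]);cv2.imwrite("pics/side0.png",S["image"])
for n,p in(("top",T),("side",S)):
    print(n,[p[k] for k in("fx","fy","cx","cy","D","position","orientation")])
for t in["pot_palest","pot_light","pot_dark","pot_darkest","mark_white","mark_black","mark_a","pot_green","pot_orange"]:
    for n,p in(("top",T),("side",S)):
        print(t,n,[([round(float(v),3) for v in d["xyz"]],round(d["score"],2)) for d in env.search_frame(p,t)][:4])
s=env.read_state();print(s["clock"],s["tool_rot"],s["position"])
E
```

```text
top [381.9010047575191, 381.9010047575191, 254.57180149769678, 195.44115321195164, array([-0.06832804,  0.        ,  0.        ,  0.        ,  0.        ]), array([0.31247133, 0.01426849, 0.96511413]), array([ 10.48984741,  -1.56100011, -88.79686397])]
side [346.5815541548819, 346.5815541548819, 256.43742503736814, 191.04912620999724, array([-0.08834121,  0.        ,  0.        ,  0.        ,  0.        ]), array([ 0.37096828, -0.59562987,  0.68853866]), array([ 44.13070022,  -0.27057327, -10.35395218])]
pot_palest top [([0.539, 0.371, 0.062], 0.88)]
pot_palest side [([0.544, 0.371, 0.064], 0.55)]
pot_light top [([0.485, -0.396, 0.062], 0.61)]
pot_light side [([0.483, -0.415, 0.059], 0.97)]
pot_dark top [([0.474, -0.075, 0.06], 0.77), ([0.627, 0.145, 0.014], 0.7)]
pot_dark side [([0.544, 0.372, 0.063], 0.7), ([0.477, -0.09, 0.049], 0.57), ([0.427, -0.229, 0.057], 0.51)]
pot_darkest top [([0.529, 0.28, 0.082], 0.93), ([0.357, 0.185, 0.081], 0.7), ([0.452, 0.188, 0.064], 0.52), ([0.604, -0.137, 0.015], 0.51)]
pot_darkest side [([0.532, 0.265, 0.057], 0.8), ([0.455, 0.171, 0.044], 0.73), ([0.362, 0.171, 0.059], 0.61), ([0.629, 0.145, 0.014], 0.42)]
mark_white top [([0.605, -0.138, 0.011], 0.85)]
mark_white side [([0.602, -0.138, 0.012], 0.78)]
mark_black top [([0.625, 0.049, 0.013], 0.37)]
mark_black side [([0.628, 0.143, 0.016], 0.66)]
mark_a top [([0.613, -0.038, 0.01], 0.97)]
mark_a side [([0.613, -0.046, 0.011], 0.81), ([0.621, 0.051, 0.01], 0.65)]
pot_green top [([0.467, 0.046, 0.064], 0.81), ([0.486, -0.399, 0.061], 0.38)]
pot_green side [([0.468, 0.035, 0.048], 0.71)]
pot_orange top [([0.428, -0.21, 0.062], 0.82), ([0.613, -0.04, 0.01], 0.48)]
pot_orange side [([0.427, -0.225, 0.053], 0.61), ([0.62, 0.047, 0.013], 0.16)]
1.0 [-1.79996470e+02 -4.86422392e-04 -2.67449249e+01] [0.28126056 0.55814201 0.22256758]
```

View pics/top0.png

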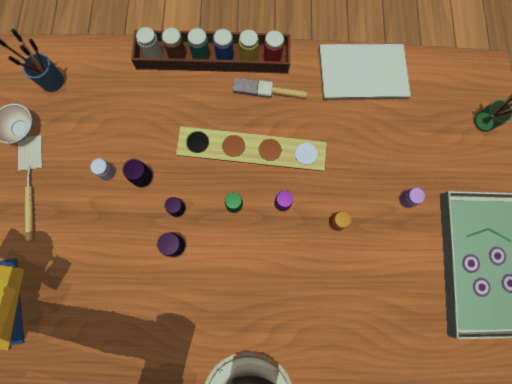

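View pics/side0.png

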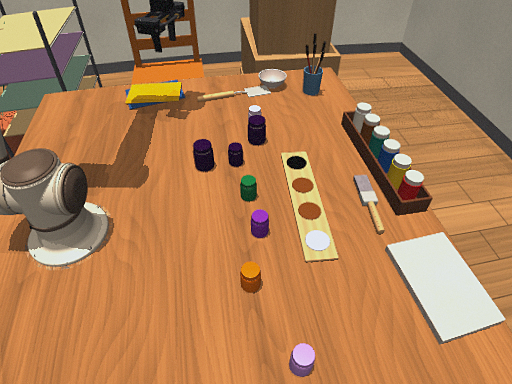

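Candidates for pot_darkest in the top view: (137,173), (174,206) and (171,244). The one at (174,206) looks the same size as the green pot, and the other two look larger. I'll confirm with a crop and measure the silhouettes.

```bash
cat > h.py <<'E'
from workcell import env
import cv2, numpy as np
from scipy.spatial.transform import Rotation as R
from scipy.optimize import fsolve
def proj(p,X):
    M=R.from_euler("xyz",p["orientation"],degrees=True).as_matrix()
    c=(np.asarray(X)-p["position"])@M*[1,-1,-1]
    K=np.array([[p["fx"],0,p["cx"]],[0,p["fy"],p["cy"]],[0,0,1.]])
    return cv2.projectPoints(c,np.zeros(3),np.zeros(3),K,np.array(p["D"],float))[0][:,0]
a=np.linspace(0,2*np.pi,60,endpoint=False)
def pts(x,y,rings): return np.vstack([np.c_[x+r*np.cos(a),y+r*np.sin(a),0*a+z] for r,z in rings])
def pot(z0=0,s=1): return [(.022*s,z0),(.022*s,z0+.044*s),(.02*s,z0+.062*s)]
def hull(p,x,y,rings):
    h=cv2.convexHull(proj(p,pts(x,y,rings)).astype(np.float32)); m=cv2.moments(h)
    return np.array([m["m10"],m["m01"]])/m["m00"],m["m00"]
def locate(p,mask,x0,rings):
    m=cv2.moments(mask.astype(np.uint8),True); c=np.array([m["m10"],m["m01"]])/m["m00"]
    xy=fsolve(lambda q:hull(p,*q,rings)[0]-c,x0)
    return xy,m["m00"]/hull(p,*xy,rings)[1],c,m["m00"]
E
python3 - <<'E'
from h import *
T=env.grab_frame("top");S=env.grab_frame("side")
a1=cv2.resize(T["image"][150:270,90:250],None,fx=4,fy=4,interpolation=cv2.INTER_CUBIC)
b1=cv2.resize(S["image"][95:215,180:290],None,fx=4,fy=4,interpolation=cv2.INTER_CUBIC)
im=np.hstack([a1,b1[:480]]);im=cv2.resize(im,(800,int(480*800/im.shape[1])))
cv2.imwrite("pics/crop.png",np.clip(im.astype(float)*1.8,0,255).astype(np.uint8))
D=[(.03,.01),(.03,.013)]
for t in["pot_palest","pot_light","pot_dark","pot_darkest","pot_green","pot_orange","mark_white","mark_black","mark_a"]:
    for n,p in(("T",T),("S",S)):
        for d in env.trace(p,t)[:5]:
            try: r=locate(p,d["mask"],[.5,0.],D if "mark" in t else pot())
            except Exception as e: print(t,n,e);continue
            print(t,n,round(d["score"],2),"xy",r[0].round(4),"arearatio",round(r[1],2),"px",r[2].round(1),r[3])
E
```

```text
pot_palest T 0.96 xy [0.5448 0.3782] arearatio 1.0 px [102.2 168.7] 397.0
pot_palest S 0.5 xy [0.5498 0.4139] arearatio 0.45 px [253.9 110.3] 118.0
pot_palest S 0.19 xy [ 0.4765 -0.078 ] arearatio 0.93 px [259.6 223.8] 441.0
pot_light T 0.8 xy [ 0.4918 -0.4083] arearatio 0.93 px [411.9 197.3] 369.0
pot_light S 0.73 xy [ 0.4931 -0.4039] arearatio 0.92 px [301.6 359.2] 647.0
pot_light S 0.71 xy [0.4686 0.0445] arearatio 0.89 px [248.1 188.7] 362.0
pot_light S 0.51 xy [ 0.4764 -0.0757] arearatio 0.8 px [259.4 223. ] 375.0
pot_dark T 0.73 xy [ 0.4759 -0.0797] arearatio 0.9 px [283.4 200.3] 278.0
pot_dark T 0.69 xy [ 0.4282 -0.2197] arearatio 0.99 px [339.4 220.6] 337.0
pot_dark S 0.81 xy [ 0.477  -0.0765] arearatio 0.97 px [259.7 223.2] 458.0
pot_darkest T 0.89 xy [0.3594 0.1917] arearatio 1.44 px [171.5 244.7] 473.0
pot_darkest T 0.71 xy [0.4527 0.1896] arearatio 0.88 px [174.5 206.7] 290.0
pot_darkest S 0.72 xy [0.5368 0.3   ] arearatio 1.6 px [256.2 130. ] 472.0
pot_darkest S 0.65 xy [0.36   0.2036] arearatio 1.73 px [203.  155.4] 598.0
pot_darkest S 0.62 xy [0.4537 0.19  ] arearatio 
[... 296 characters left out ...]
earatio 0.98 px [250.3 276.3] 553.0
mark_white T 0.64 xy [ 0.6051 -0.1399] arearatio 1.0 px [306.  153.3] 405.0
mark_white S 0.79 xy [ 0.6069 -0.1359] arearatio 0.9 px [317.2 239.8] 370.0
mark_black T 0.97 xy [0.6287 0.1454] arearatio 0.98 px [196.8 141.5] 397.0
mark_black T 0.49 xy [ 0.4775 -0.0809] arearatio 0.66 px [283.2 200.9] 288.0
mark_black S 0.53 xy [0.6306 0.1447] arearatio 1.03 px [296.6 162.7] 233.0
mark_a T 0.93 xy [0.6225 0.0503] arearatio 0.9 px [233.3 144.7] 367.0
mark_a T 0.86 xy [ 0.6125 -0.0437] arearatio 0.99 px [269.3 149.5] 401.0
mark_a S 0.62 xy [ 0.6144 -0.0425] arearatio 0.9 px [309.3 210.5] 301.0
mark_a S 0.57 xy [0.6227 0.0521] arearatio 0.89 px [302.5 184.7] 244.0
```

View pics/crop.png

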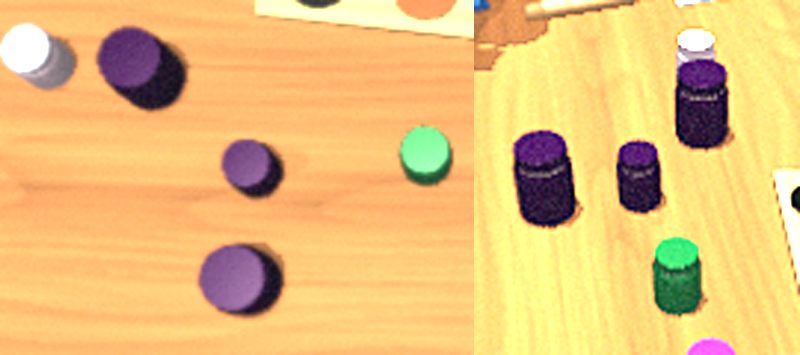

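The crop and the areas agree. The candidate at top (174,206) has an area ratio of 0.88, about the same as green's 0.92, so it is the 62 mm pot at (0.453, 0.190). The other two, at 1.4 or more, are oversized look-alikes. I'll start with pot_dark.

```bash
cat >> h.py <<'E'
MK=dict(white=(.606,-.138),lightc=(.6138,-.0432),darkc=(.6223,.0511),black=(.6297,.145))
GZ=.012; HI=.17
def ori(x,y,yaw):
    q=np.array(env.read_state()["joint_positions"]); best=None
    for k in(yaw,yaw-180):
        j=env.inverse_kinematics([x,y,HI],[180,0,k])
        if j is not None:
            c=abs(np.array(j)-q).max()
            if best is None or c<best[0]: best=(c,[180,0,k])
    return best[1]
def pick(x,y,yaw=90):
    env.goto([x,y,HI],ori(x,y,yaw)); env.gripper_to(.78)
    hit=env.move_straight([x,y,GZ],rate=.12,force_limit=8)
    env.gripper_to(0,18); s=env.read_state()
    print("pick hit",hit,"open",round(s["opening"],3),"ff",s["finger_force"],"z",s["position"][2].round(4))
    env.move_straight([x,y,HI],rate=.15)
def place(x,y,yaw=90):
    env.goto([x,y,HI],ori(x,y,yaw))
    print("held",round(env.read_state()["opening"],3))
    env.move_straight([x,y,GZ+.019],rate=.12)
    hit=env.move_straight([x,y,GZ+.011],rate=.02,force_limit=3)
    s=env.read_state();print("down",hit,s["position"][2].round(4),"force",s["force"].round(1))
    env.gripper_to(.75)
    env.move_straight([x,y,HI],rate=.15); print("clock",env.read_state()["clock"])
E
python3 - <<'E'
from h import *
pick(.4765,-.078); place(*MK["darkc"])
S=env.grab_frame("side");cv2.imwrite("pics/s1.png",S["image"])
E
```

```text
pick hit False open 0.499 ff 17.998372712554556 z 0.0122
held 0.497
down True 0.0251 force [0.  0.6 3.7]
clock 12.5667
```

View pics/s1.png

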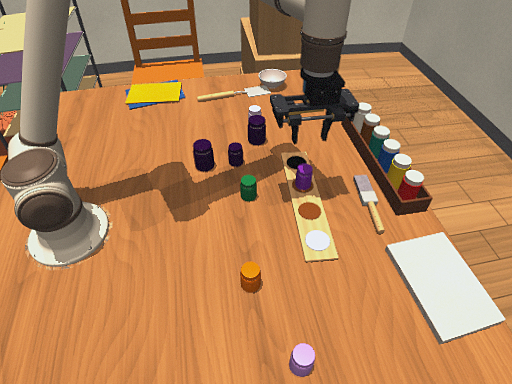

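The dark pot now stands on the cork mark next to black, at about (304,177) in the side view. Next I'll move the other three.

```bash
python3 - <<'E'
from h import *
pick(.453,.190,0); place(*MK["black"])
pick(.545,.379); place(*MK["white"])
pick(.4925,-.406); place(*MK["lightc"])
env.goto([.40,-.30,.25],ori(.40,-.30,90))
T=env.grab_frame("top");S=env.grab_frame("side")
cv2.imwrite("pics/end.png",np.vstack([T["image"][90:290],S["image"][90:384]]))
for t,m in(("pot_palest","white"),("pot_light","lightc"),("pot_dark","darkc"),("pot_darkest","black")):
    for n,p in(("T",T),("S",S)):
        for d in env.trace(p,t)[:4]:
            r=locate(p,d["mask"],MK[m],pot(.013)); e=1e3*np.linalg.norm(r[0]-MK[m])
            if e<40: print(t,n,"err mm",e.round(1),"ratio",round(r[1],2))
E
```

```text
pick hit False open 0.499 ff 17.9994208154676 z 0.0122
held 0.496
down True 0.0252 force [0.2 1.6 5. ]
clock 21.9667
pick hit False open 0.502 ff 17.964854646561434 z 0.0122
held 0.495
down True 0.0251 force [-0.6 -0.8  3.8]
clock 31.8917
pick hit False open 0.5 ff 17.999920126749203 z 0.0122
held 0.496
down True 0.0251 force [0.4 1.1 4. ]
clock 41.4917
pot_palest T err mm 2.0 ratio 0.95
pot_palest S err mm 3.5 ratio 0.96
pot_light T err mm 27.5 ratio 0.13
pot_light T err mm 1.9 ratio 0.89
pot_light S err mm 20.6 ratio 0.32
pot_dark T err mm 1.4 ratio 0.96
pot_dark S err mm 11.1 ratio 0.64
pot_darkest T err mm 3.1 ratio 0.97
pot_darkest S err mm 2.1 ratio 0.88
```

View pics/end.png

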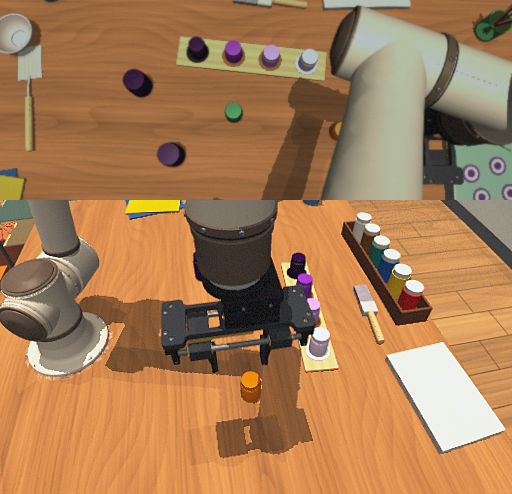

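The picture shows all four pots upright on their marks in shade order, at about (197,47) to (308,60) in the top half. Unobstructed errors are 3.5 mm or less, and green and orange haven't moved. I'm handing in.

```bash
python3 -c "
from workcell import env
print(env.close_job())"
```

```text
the job is handed in; nothing more can be done
None
```

The four violet pots stand upright on their marks in shade order, palest on white to darkest on black, with the clear views putting each within about 3.5 mm of its mark's centre; green and orange were left in place, and the job is handed in, though no verdict came back.

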